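# Turn over the tumble jig and knock the stuck bushing out into its tray

### The job

The brass bushing is stuck in the pocket of the tumble jig. Swing the pocket right over by its crank, all the way to the stop so that its mouth faces the catch tray below, then tap the knock-out button, now on top, all the way in to knock the bushing out into the tray. Leave the pocket turned over with the button sprung back out, the bushing lying at rest in the tray, and the nut, bolt and setup block beside the jig where they are.

Things in the scene. Friction and masses are not known exactly. Their poses are not given: they have to be found in the camera images.
- jig: Fixed tumble jig: dark base plate 150 (x) x 160 (y) x 8 mm, on it an aluminium catch tray (inside 94 x 144 mm, floor 11 mm, rim 38 mm above the bench) and two steel posts 12 x 34 mm at x = -60 and +60 mm, tops 120 mm up. Origin: centre of the base's underside, on the bench. x: level, along the hinge line, roughly away from the robot; z: up. Hinge line 105 mm above the origin.
- pocket (a joint): Turn of the pocket (round steel cup, 60 mm across, bore 40 mm, 36 mm deep, 24 mm above to 18 mm below the hinge line) and its crank about the hinge, rad: 0 upright, mouth up (the start); pi fully over, at the stop. It grows as the crank bar goes from the jig's -y side up over the top to +y. Stiff, damped hinge, 3 to 8 N at the bar; near each stop the crank's weight keeps it there.
- crank_bar (a point): Middle of the crank bar: round steel, 12 mm thick, parallel to the jig's x, past its far post, free for 30 mm either side. It turns with the pocket 85 mm from the hinge line, 112 mm along the jig's x from its centre. At joint 0: on the -y side, 35 degrees above hinge level (154 mm above the bench); at pi: on the +y side, 35 degrees below it (56 mm). Nothing stands under its path.
- button_face (a point): Centre of the outer face of the knock-out button, a round dark steel button 24 mm across, 6 mm thick, on a 10 mm pin through the middle of the pocket's floor. Pocket upright: it points down into the tray. Pocket turned over: it is on top, 141 mm above the bench, straight above the jig's centre.
- knockout (a joint): How far the button is pressed into the pocket, m: 0 out, 0.012 fully in (hard stop). A spring (2 N, fully in 4 N) returns it. It pushes the bushing ahead of it; three spring balls in the pocket's wall hold the bushing by its flange until it has been pushed about 8 to 11 mm, which takes about 5 to 10 N on the button; then it drops freely.
- bushing_mid (a point): Centre of the stuck part: a turned brass bushing, 38 mm across its flange, 30 mm across its body, 32 mm high, about 0.12 kg. It starts in the pocket, flange down on the pocket's floor, below the pocket's rim. At rest in the tray this point is about 27 to 30 mm above the bench.
- bushing: The same bushing; origin at the centre of its flange face.
- nut: Loose steel hex nut, 24 x 27 x 13 mm, on the bench beside the jig, on its +y or -y side; a bystander. Origin at the centre of its underside.
- bolt: Loose steel hex bolt standing on its head, 27 mm across, 60 mm high, on the bench beside the jig, on its +y or -y side; a bystander. Origin at the centre of its underside.
- block: Loose ground steel setup block, 50 x 60 x 25 mm, on the bench to the left of the jig; a bystander. Origin at the centre of its underside.
Not all that is in view belongs to the job. Leave any orange or red look-alike of the bushing alone.

How it is judged:
By the outcome, as a careful person would: the job done as asked, in the order asked, and still so for the second after the job is handed in, with the robot touching nothing.
It also fails if it takes over 51 s, if anything falls off the work surface, if the arm or the gripper's body presses on something with over 40 N, if the wrist force passes 120 N, or if a joint passes its speed limit or range.

### The arm

A 6-joint arm with a two-finger parallel gripper is mounted at the origin on the work surface; the furniture and walls round the work are solid. World frame = base frame: x ahead of the robot, y to its left, z up, the work surface at z = 0. Lengths are in m, angles in rad, forces in N, time in s.
With the tool pointing down it reaches from about 0.375 to 0.975 m from the base axis. Payload 3.8 kg.
Tool frame: the origin (TCP) lies on the mounting face of the last link; the fingertips stand 166 mm ahead of it and the grasp point (between the pads) lies 147 mm ahead of it (ctrl.tips_ahead is the distance from the TCP to the fingertips, in m); z points along the fingers, y is the line along which they close (so a half turn about z gives the same grasp; the last joint's range is limited). The gripper opens to 88 mm and grips with 3 to 60 N. Pads are 18 mm wide; open, the fingers measure 123 mm over their backs; the gripper's body (75 mm by 187 mm) begins 45 mm behind the grasp point.
Start: joints at [-1.345, 0.264, 1.604, -0, 1.274, -0.037], TCP at [0.175, -0.652, 0.405] pointing down, gripper open.
Joint ranges: [-2.63, 2.63], [-0.94, 2.18], [0.31, 2.57], [-1.31, 4.45], [0, 2.66], [-2.55, 2.55]. Speed limits (rad/s): [2.57, 2.57, 3.14, 3.14, 3.14, 3.14].

### API

Orientations are given as a 3x3 rotation matrix whose columns are the frame's x, y, z axes.
In Python, from cell import ctrl gives the robot as it stands.
- The arm moves only by the shell command python3 -m jog 'ROWS' [FORCE]. ROWS is a JSON object of lists of equal length, an entry for each row: "grip": the closure, from -1 (fully open) to 1 (shut); "translation": the shift along the tool's x, y, z in mm, a list of three; "turn": the turn, a rotation vector about the tool's x, y, z in degrees, a list of three. In form: {"grip": [grip, ...], "translation": [[x, y, z], ...], "turn": [[wx, wy, wz], ...]}. A call has 1 to 20 rows; each row shifts and turns the commanded pose from where the row before left it, along the tool's axes as they then stand; what a row does not reach is not made up. A row lasts 1/12 s, in which the tool goes at most 41.7 mm and 7.16 degrees, less where a joint would pass 70% of its speed; a pose out of reach is approached as far as the arm can. A call is refused whole if a number of a shift passes 41.7 or a number of a turn 7.16, either way. A call with a gripper value outside its range is refused whole. The fingers move at their own pace and stop on an object; FORCE is the grip in N (left out, the last holds). Time passes only in rows, so rows that do not move let the fingers close. It gives the time, the measured TCP pose, the force, the opening and the grip force at its end, in the units of the state.
- ctrl.sense(): the state, without advancing time (a new reading comes with each control period).
- ctrl.capture(name): name is "scene" or "top" or "wrist"; returns a dict with "color" (400x640x3 uint8, blue, green, red), "range_z" (400x640 float32, m along the optical axis (not along the pixel's ray), 0 where there is no reading), "camera_matrix" (3x3 intrinsics, pixels), "k1" (the pictures are not rectified: a ray, as slopes to the right and down, at radius r is drawn at 1 + k1 r^2 times it, then the intrinsics apply), "R" (3x3) and "t" (3): a world point X has camera coordinates R X + t. Camera axes: x right, y down, z forward; pixel columns grow to the right and rows downward; lengths in m; the calibration is good to about 2 mm. A picture is of the moment at which its call begins.
- ctrl.close_job(): hands the job in; it is judged then, once.
Trained networks look in a picture, given as the dict that the camera call returned (one of the last four; its "shot" number tells which), for a name from the list of things; names that differ only in an ending like _2 or _b are one class to them, and where a whole thing is asked for, a point or a joint stands for the part that bears it (a point fixed in the world has none). Each returns a list of dicts, best first, with "conf" (0 to 1); they miss things now and then, are a little off and sometimes report something else, mostly with a low value. They report only what shows in the picture. A call takes as long as a camera call. They do not tell look-alikes from the thing itself.
- ctrl.boxes_of(picture, thing): "position" ([column, row] in pixels, amid what is visible of it).
The state is a dict: "time": time; "q": joint angles; "joint_vel": joint speeds; "effort": joint torques, N m; "tool_pos": TCP position; "tcp_rot": TCP orientation; "wrist_force": force on the tool from outside, world axes, zero at the start; "moment": the same for the moment, N m; "opening": opening from 0.0 (shut) to 1.0 (fully open); "grip_force": force on a finger pad.
Only numpy, scipy, OpenCV 4.12 (cv2) and the standard library are available. Lean on these libraries where they do the work, as an engineer would, in place of code of your own. Each camera call takes 0.05 s, during which the arm holds its last target. There are 200 camera calls.

## Working session

There is one attempt and no reset: what is moved stays moved. The work goes in short steps, Python scripts to look and compute and a shell command to move; the robot and the scene stay as the last step left them, time stands still between calls to the robot, and variables do not carry over. Pictures are saved under pics/ and viewed, at most 10 in all, crops included, and the job is handed in when it is done.

```bash
ls; mkdir -p pics
cat > h.py <<'E'
import numpy as np, cv2
from cell import ctrl
def ray(p,c):
    K=np.array(c["camera_matrix"]); d=np.array([(c-k)/f for c,k,f in ((p[0],K[0,2],K[0,0]),(p[1],K[1,2],K[1,1]))])
    s=d.copy()
    for _ in range(20): s=d/(1+c["k1"]*(s@s))
    return s
def cloud(c):
    v,u=np.mgrid[0:400,0:640]; K=np.array(c["camera_matrix"])
    d=np.stack([(u-K[0,2])/K[0,0],(v-K[1,2])/K[1,1]],-1); s=d.copy()
    for _ in range(20): s=d/(1+c["k1"]*(s**2).sum(-1,keepdims=True))
    z=c["range_z"][...,None]; P=np.concatenate([s*z,z],-1)
    W=(P-np.array(c["t"]))@np.array(c["R"]); W[c["range_z"]==0]=np.nan
    return W
E
python3 - <<'E'
from h import *
s=ctrl.sense(); print(s)
for n in ("scene","top"):
    c=ctrl.capture(n); cv2.imwrite(f"pics/{n}0.png",c["color"]); W=cloud(c)
    np.savez(f"pics/{n}0.npz",W=W,color=c["color"])
    for t in ["jig","pocket","crank_bar","bushing","nut","bolt","block","button_face"]:
        for r in ctrl.boxes_of(c,t)[:3]:
            p=r["position"]; print(n,t,np.round(p),round(r["conf"],2),np.round(W[int(p[1]),int(p[0])],3))
print(ctrl.sense()["time"])
E
```

```text
pics
{'time': 0.0, 'q': array([-1.34491210e+00,  2.64761943e-01,  1.60536404e+00,  1.82043355e-05,
        1.27370891e+00, -3.68810703e-02]), 'joint_vel': array([ 0.00021994,  0.00127936, -0.00060369, -0.00263076,  0.00123377,
       -0.0002157 ]), 'effort': array([-8.81479355e-04, -5.02114284e+01, -3.56877208e+01,  7.27858627e-02,
        2.94101774e-02, -1.73199464e-04]), 'tool_pos': array([ 0.17526975, -0.65149532,  0.40338705]), 'tcp_rot': array([[ 9.65676795e-01,  2.59746208e-01, -4.85224691e-04],
       [ 2.59746642e-01, -9.65674319e-01,  2.18917285e-03],
       [ 1.00060323e-04, -2.24006890e-03, -9.99997486e-01]]), 'wrist_force': array([-0.16079163,  0.32215871,  0.19944703]), 'moment': array([ 0.02160476, -0.0464101 , -0.03273449]), 'grip_force': 0.0, 'opening': 1.0007513786670512}
scene jig [378. 204.] 0.88 [ 0.446 -0.039  0.01 ]
scene pocket [378. 177.] 0.68 [0.418 0.007 0.131]
scene crank_bar [374. 177.] 0.66 [0.429 0.009 0.124]
scene bushing [326. 241.] 0.79 [0.419 0.196 0.035]
scene bushing [298. 254.] 0.6 [0.442 0.266 0.024]
scene bushing [279. 236.] 0.58 [0.521 0.258 0.026]
scene block [273. 283.] 0.6 [0.41  0.365 0.027]
top jig [388. 254.] 0.95 [0.41  0.004 0.127]
top jig [206. 240.] 0.64 [0.419 0.369 0.024]
top pocket [402. 239.] 0.91 [ 0.441 -0.024  0.111]
top crank_bar [401. 236.] 0.6 [ 0.443 -0.021  0.129]
top bushing [269. 193.] 0.79 [0.533 0.249 0.029]
top bushing [296. 247.] 0.77 [0.419 0.18  0.032]
top bushing [261. 267.] 0.72 [0.372 0.247 0.029]
top nut [325. 265.] 0.47 [ 0.39   0.115 -0.003]
top bolt [440. 217.] 0.66 [ 0.509 -0.119  0.035]
top block [206. 239.] 0.59 [0.424 0.373 0.02 ]
0.9
```

View both.

View pics/top0.png

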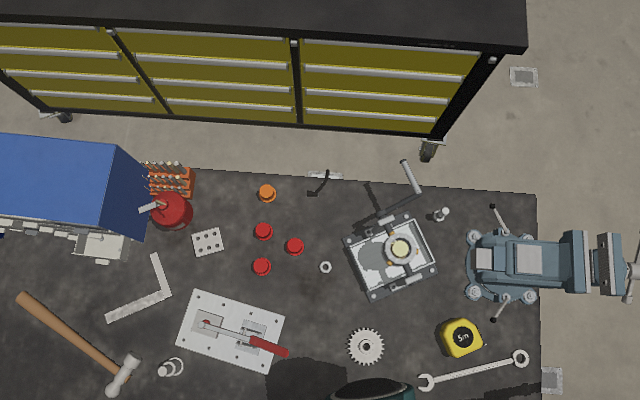

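View pics/scene0.png

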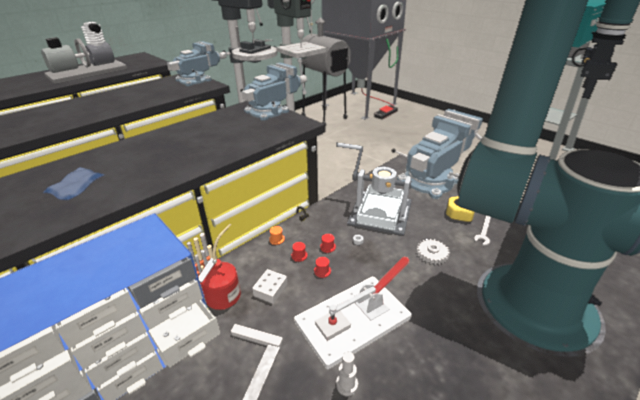

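Run:
```python
import numpy as np, cv2
for n in("top","scene"):
    d=np.load(f"pics/{n}0.npz"); W=d["W"]; z=W[...,2]
    c=np.array([.43,-.005]); r=np.hypot(W[...,0]-c[0],W[...,1]-c[1])
    for nm,lo,hi,R in(("base",.004,.05,.118),("rim",.033,.043,.10),("post",.113,.126,.12),("bar",.143,.175,.25),("pocket",.126,.135,.06)):
        P=W[(z>lo)&(z<hi)&(r<R)]
        if len(P)<4: continue
        q=P[:,:2].astype(np.float32)*1000
        print(n,nm,len(P),"rect",np.round(cv2.minAreaRect(q)[0],1),np.round(cv2.minAreaRect(q)[1],1),round(cv2.minAreaRect(q)[2],1),"mean",np.round(P.mean(0),4))
        if nm in("post","bar"): print(np.round(P[::max(1,len(P)//25)],3).tolist())
# far furniture
d=np.load("pics/top0.npz");W=d["W"];
for p in[(420,130),(400,100),(410,60),(440,120),(480,200),(413,178),(405,162),(418,190),(440,214)]: print(p,np.round(W[p[1],p[0]],3))
im=d["color"][150:310,320:480]; cv2.imwrite("pics/crop.png",cv2.resize(im,None,fx=3.7,fy=3.7,interpolation=cv2.INTER_CUBIC))
```

```text
top base 3786 rect [417.3 -16.6] [191.5 211.7] 47.7 mean [ 0.4156 -0.0129  0.0133]
top rim 358 rect [422.6 -19.6] [123.1 149.7] 28.0 mean [ 0.4213 -0.0183  0.037 ]
top post 695 rect [425.4 -16.1] [149.1  62.2] 29.0 mean [ 0.4283 -0.0159  0.12  ]
[[0.505, -0.006, 0.125], [0.495, -0.003, 0.123], [0.492, -0.002, 0.118], [0.485, 0.012, 0.117], [0.48, 0.004, 0.117], [0.476, 0.004, 0.119], [0.472, 0.015, 0.117], [0.467, 0.019, 0.119], [0.452, -0.003, 0.117], [0.441, -0.02, 0.122], [0.435, -0.034, 0.117], [0.429, -0.024, 0.125], [0.425, -0.018, 0.125], [0.426, -0.039, 0.113], [0.42, -0.023, 0.123], [0.419, -0.039, 0.123], [0.413, -0.008, 0.12], [0.413, -0.028, 0.124], [0.408, -0.013, 0.124], [0.406, -0.043, 0.126], [0.393, -0.01, 0.114], [0.378, -0.06, 0.121], [0.372, -0.053, 0.121], [0.368, -0.04, 0.118], [0.363, -0.031, 0.117], [0.36, -0.033, 0.119]]
top bar 857 rect [ 482.7 -128. ] [306.6  62.8] 58.8 mean [ 0.4592 -0.1673  0.1534]
[[0.584, -0.013, 0.161], [0.574, -0.015, 0.161], [0.565, -0.019, 0.155], [0.555, -0.028, 0.159], [0.546, -0.038, 0.157], [0.534, -0.034, 0.157], [0.527, -0.045
[... 1785 characters left out ...]
, [0.399, -0.224, 0.147], [0.572, -0.016, 0.159], [0.396, -0.223, 0.145], [0.564, -0.016, 0.158], [0.537, -0.035, 0.161], [0.569, -0.017, 0.153], [0.537, -0.031, 0.159], [0.561, -0.02, 0.152], [0.529, -0.034, 0.158], [0.532, -0.029, 0.155], [0.521, -0.037, 0.154], [0.516, -0.032, 0.148], [0.51, -0.025, 0.144]]
scene pocket 198 rect [418.7 -17.7] [56.  60.6] 39.0 mean [ 0.419  -0.0171  0.129 ]
(420, 130) [ 0.985 -0.218 -0.62 ]
(400, 100) [ 0.972 -0.094 -0.364]
(410, 60) [ 0.984 -0.08  -0.144]
(440, 120) [ 0.985 -0.266 -0.519]
(480, 200) [ 0.56  -0.217 -0.   ]
(413, 178) [ 0.55  -0.034  0.157]
(405, 162) [ 0.579 -0.017  0.16 ]
(418, 190) [ 0.526 -0.043  0.161]
(440, 214) [ 0.511 -0.116  0.044]
```

View pics/crop.png

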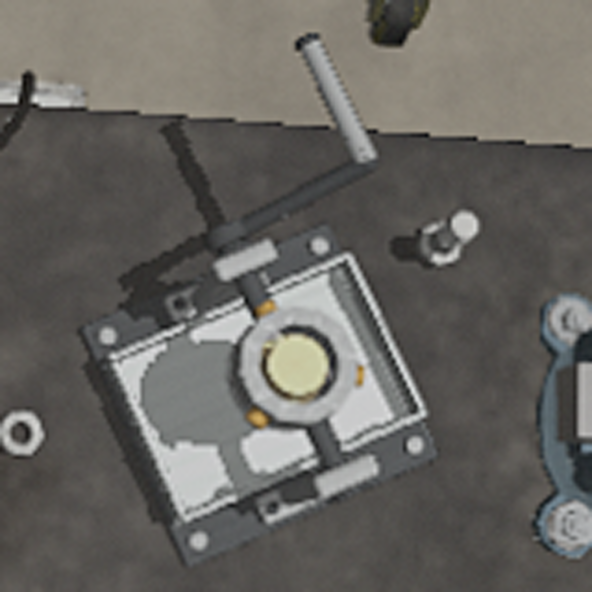

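Run:
```python
import numpy as np, cv2
from scipy.optimize import least_squares
T=[]
for n in("top","scene"):
    W=np.load(f"pics/{n}0.npz")["W"].reshape(-1,3); z=W[:,2]
    def near(c,r,lo,hi): return W[(np.hypot(W[:,0]-c[0],W[:,1]-c[1])<r)&(z>lo)&(z<hi)]
    for c in((.475,.008),(.367,-.046)): 
        P=near(c,.025,.117,.123); print(n,"post",len(P),np.round(np.array(cv2.minAreaRect((P[:,:2]*1000).astype(np.float32))[0])),np.round(P.mean(0),4))
    P=near((.552,-.03),.045,.148,.17); l=cv2.fitLine(P[:,:2].astype(np.float32),cv2.DIST_HUBER,0,.001,.001).ravel()
    print(n,"bar yaw",np.degrees(np.arctan2(l[1],l[0])),P.mean(0),"top z",np.percentile(P[:,2],90)); u=(P[:,:2]-P[:,:2].mean(0))@l[:2]; print(P[:,:2].mean(0)+l[:2]*(u.max()+u.min())/2,u.max()-u.min())
    P=near((.43,-.28),.16,.05,.6); P=P[P[:,1]<-.16]; print("vise max z",P[:,2].max(),np.percentile(P[:,2],99.5), P[P[:,2].argmax()])
```

```text
top post 132 [481.   9.] [0.4784 0.0075 0.119 ]
top post 111 [368. -47.] [ 0.3686 -0.0468  0.1196]
top bar yaw 23.97059 [ 0.54644111 -0.03025078  0.15678395] top z 0.1600326954268391
[ 0.54944396 -0.02891568] 0.07598231957200458
vise max z 0.182385384665758 0.179546184277243 [ 0.37143524 -0.40309096  0.18238538]
scene post 58 [480.  12.] [0.4787 0.0107 0.12  ]
scene post 40 [365. -46.] [ 0.3652 -0.0445  0.1202]
scene bar yaw 25.688461 [ 0.5449334  -0.02784618  0.15638104] top z 0.16054888787170374
[ 0.54786556 -0.02643575] 0.0765843688807899
vise max z 0.18075371374203442 0.1794521863415515 [ 0.42817905 -0.3853199   0.18075371]
```

```bash
python3 -m jog '{"grip":[-1,-1,-1,-1,-1,-1,-1,-1,-1,-1,-1,-1,-1,-1,-1,-1,-1,-1,-1,-1],"translation":[[0,0,0],[0,0,0],[34.8,-21.8,0],[34.8,-21.8,0],[34.8,-21.8,0],[34.8,-21.8,0],[34.8,-21.8,0],[34.8,-21.8,0],[34.8,-21.8,0],[34.8,-21.8,0],[34.8,-21.8,0],[34.8,-21.8,0],[34.8,-21.8,0],[34.8,-21.8,0],[34.8,-21.8,0],[34.8,-21.8,0],[34.8,-21.8,0],[34.8,-21.8,0],[34.8,-21.8,0],[34.8,-21.8,0]],"turn":[[0,0,-5.55],[0,0,-5.55],[0,0,0],[0,0,0],[0,0,0],[0,0,0],[0,0,0],[0,0,0],[0,0,0],[0,0,0],[0,0,0],[0,0,0],[0,0,0],[0,0,0],[0,0,0],[0,0,0],[0,0,0],[0,0,0],[0,0,0],[0,0,0]]}' 20
python3 - <<'E'
from h import *
c=ctrl.capture("wrist"); cv2.imwrite("pics/w1.png",c["color"]); W=cloud(c); np.savez("pics/w1.npz",W=W)
s=ctrl.sense(); print(s["time"],s["tool_pos"],s["tcp_rot"],s["q"])
P=W.reshape(-1,3); P=P[(P[:,2]>.145)&(P[:,2]<.175)&(np.hypot(P[:,0]-.552,P[:,1]+.03)<.06)]
if len(P)>10:
    l=cv2.fitLine(P[:,:2].astype(np.float32),cv2.DIST_HUBER,0,.001,.001).ravel(); u=(P[:,:2]-l[2:])@l[:2]
    print(len(P),l,np.degrees(np.arctan2(l[1],l[0])),l[2:]+l[:2]*u.min(),l[2:]+l[:2]*u.max(),np.percentile(P[:,2],95))
E
```

```text
time: 2.57
tool_pos: [0.5653, -0.0214, 0.4051]
tcp_rot: [[0.897, 0.441, 0.001], [0.441, -0.897, -0.0], [0.001, 0.0, -1.0]]
wrist_force: [0.7, -0.3, -0.4]
opening: 1.0
grip_force: 0.0
2.6167 [ 0.56815113 -0.01632017  0.40510742] [[ 0.89617031  0.44369023  0.00421382]
 [ 0.44366944 -0.89617628  0.00504935]
 [ 0.00601667 -0.00265554 -0.99997837]] [-0.07418079  0.06151047  1.83677654  0.00565535  1.23948249  1.03508016]
1602 [ 0.899029    0.437889    0.54551715 -0.02960847] 25.969267 [ 0.51443732 -0.04474648] [ 0.58343121 -0.01114171] 0.16024264208122097
```

View pics/w1.png

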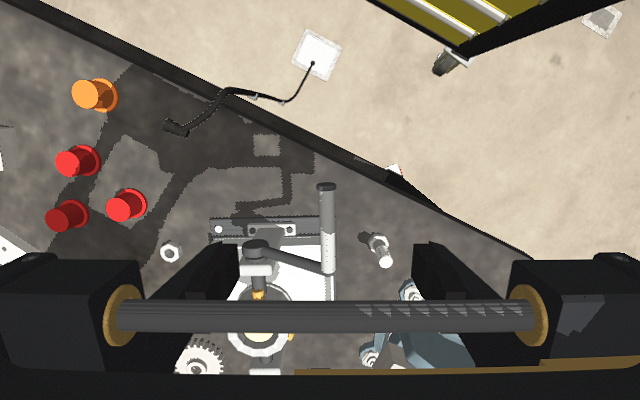

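```bash
python3 -m jog '{"grip":[-1,-1,-1,-1,0.6,1,1,1,1],"translation":[[0,0,26],[0,0,26],[0,0,26],[0,0,26],[0,0,0],[0,0,0],[0,0,0],[0,0,0],[0,0,0]],"turn":[[0,0,0],[0,0,0],[0,0,0],[0,0,0],[0,0,0],[0,0,0],[0,0,0],[0,0,0],[0,0,0]]}' 25
python3 - <<'E'
import numpy as np
from h import *
for n in("top",):
    W=np.load(f"pics/{n}0.npz")["W"].reshape(-1,3)
    c=np.array([.422,-.018]);R=np.array([[.8975,.441],[-.441,.8975]])
    J=(W[:,:2]-c)@R.T
    m=(J[:,0]>80)
    P=W[(J[:,0]>.085)&(J[:,0]<.2)&(J[:,1]>0)&(J[:,1]<.2)&(W[:,2]>.01)]; j=J[(J[:,0]>.085)&(J[:,0]<.2)&(J[:,1]>0)&(J[:,1]<.2)&(W[:,2]>.01)]
    print(len(P), P.max(0) if len(P) else "", j.min(0), j.max(0))
E
```

```text
time: 3.37
tool_pos: [0.5656, -0.0237, 0.3031]
tcp_rot: [[0.898, 0.441, 0.004], [0.441, -0.898, -0.0], [0.003, 0.002, -1.0]]
wrist_force: [-0.2, -0.7, -0.3]
opening: 0.645
grip_force: 0.0
231 [0.57210185 0.19593123 0.03571645] [0.08515938 0.06374681] [0.19968283 0.19361818]
```

Run:
```python
import numpy as np
for n in("top","scene"):
    W=np.load(f"pics/{n}0.npz")["W"].reshape(-1,3)
    c=np.array([.422,-.018]);R=np.array([[.8975,.441],[-.441,.8975]])
    J=(W[:,:2]-c)@R.T
    for x in range(80,180,10):
        row=[]
        for y in range(0,200,10):
            z=W[(abs(J[:,0]*1000-x)<5)&(abs(J[:,1]*1000-y)<5),2]; row.append(int(np.nanmax(z)*1000) if len(z) else -99)
        print(n,x,row)
```

```text
top 80 [118, 116, 3, 1, 2, 3, 3, 2, 3, 1, 2, 2, 1, 1, 4, 1, 6, 35, 35, 32]
top 90 [2, 2, 1, 1, 1, 1, 1, 1, 1, 1, 2, 3, 3, 2, 1, 2, 31, 33, 34, 32]
top 100 [2, 4, 1, 1, 2, 2, 2, 3, 3, 1, 1, 2, 5, 1, 1, 1, 8, 33, 35, 32]
top 110 [1, 1, 1, 0, 3, 1, 2, 2, 2, 4, 3, 2, 1, 1, 2, 2, 2, 0, 1, 1]
top 120 [1, 1, 1, 2, 2, 1, 2, 2, 2, 1, 1, 1, 1, 3, 2, 2, 1, 2, 0, 1]
top 130 [3, 2, 2, 2, 3, 3, 1, 2, 1, 2, 2, 2, 1, 2, 1, 3, 2, 3, 1, 2]
top 140 [1, 2, 1, 3, 2, 1, 2, 1, 5, 1, 1, 2, 1, 2, 1, 1, 1, 1, 3, 1]
top 150 [3, 2, 0, 1, 2, 2, 0, 2, 2, 2, 3, 2, 1, 4, 2, 2, 0, 2, 1, 1]
top 160 [3, 2, 3, 1, 2, 3, 1, 0, 3, 2, 2, 1, 3, 1, 2, 3, 1, 2, 1, 2]
top 170 [2, 2, 2, 2, 1, 2, 0, 2, 2, 22, 18, 1, 2, 2, 2, 1, 3, 2, 1, 2]
scene 80 [120, 119, 2, 2, 2, 3, 3, 1, 4, 3, 4, 2, 3, 2, 3, 3, 2, 34, 35, 34]
scene 90 [3, 2, 3, 1, 4, 2, 3, 3, 3, 2, 2, 2, 2, 2, 2, -99, -99, 33, 34, 35]
scene 100 [2, 2, 2, 2, 1, 2, 1, 3, 3, 4, 3, 2, 3, 3, -99, -99, -99, 34, 35, 34]
scene 110 [1, 2, 2, 3, 3, 3, 4, 3, 3, 3, 3, 2, 1, 3, -99, -99, 0, 2, 6, 7]
scene 120 [2, 2, 2, 2, 3, 2, 2, 2, 2, 3, 1, 3, 2, 3, 3, 2, 2, 2, 3, 2]
scene 130 [2, 2, 0, 2, 2, 1, 2, 3, 1, 2, 3, 2, 4, 3, 3, 3, 3, 2, 2, 3]
scene 140 [2, 3, 2, 2, 2, 0, 2, 3, 1, 2, 4, 3, 4, 2, 2, 3, 3, 2, 3, 2]
scene 150 [3, 3, 2, 3, 3, 2, 3, 1, 2, 2, 3, 3, 2, 2, 3, 2, 2, 3, 3, 1]
scene 160 [2, 2, 2, 2, 2, 2, 1, 2, 2, 1, 3, 2, 2, 3, 1, 4, 4, 2, 2, -99]
scene 170 [1, 2, 2, 1, 2, 2, 2, 3, 4, 20, 20, 2, 3, 2, 2, 1, 1, 3, 2, 2]
```

```bash
python3 -m jog '{"grip":[1,1,1,1,1,1],"translation":[[0,0,0],[0,0,0],[0,0,0],[0,0,0],[0,0,0],[0,0,0]],"turn":[[0,0,0],[0,0,0],[0,0,0],[0,0,0],[0,0,0],[0,0,0]]}' 25
```

```text
time: 3.87
tool_pos: [0.5646, -0.0235, 0.3007]
tcp_rot: [[0.898, 0.441, -0.0], [0.441, -0.898, -0.0], [-0.0, -0.0, -1.0]]
wrist_force: [0.0, -0.1, 0.1]
opening: 0.192
grip_force: 0.0
```

```bash
python3 -m jog '{"grip":[1,1,1,1],"translation":[[0,0,0],[0,0,0],[0,0,0],[0,0,0]],"turn":[[0,0,0],[0,0,0],[0,0,0],[0,0,0]]}' 25
python3 - <<'E'
import numpy as np
a=np.radians(np.arange(145,-36,-5)); y=85*np.cos(a); z=85*np.sin(a)
print([[0,round(-p,1),round(-q,1)] for p,q in zip(np.diff(y),np.diff(z))])
E
```

```text
time: 4.2
tool_pos: [0.5645, -0.0233, 0.3007]
tcp_rot: [[0.898, 0.441, -0.0], [0.441, -0.898, 0.0], [-0.0, -0.0, -1.0]]
wrist_force: [-1.2, 1.1, 1.8]
opening: 0.119
grip_force: 24.4
[[0, np.float64(-4.5), np.float64(-5.9)], [0, np.float64(-5.0), np.float64(-5.5)], [0, np.float64(-5.5), np.float64(-5.0)], [0, np.float64(-5.9), np.float64(-4.5)], [0, np.float64(-6.3), np.float64(-4.0)], [0, np.float64(-6.6), np.float64(-3.4)], [0, np.float64(-6.9), np.float64(-2.8)], [0, np.float64(-7.1), np.float64(-2.2)], [0, np.float64(-7.2), np.float64(-1.6)], [0, np.float64(-7.4), np.float64(-1.0)], [0, np.float64(-7.4), np.float64(-0.3)], [0, np.float64(-7.4), np.float64(0.3)], [0, np.float64(-7.4), np.float64(1.0)], [0, np.float64(-7.2), np.float64(1.6)], [0, np.float64(-7.1), np.float64(2.2)], [0, np.float64(-6.9), np.float64(2.8)], [0, np.float64(-6.6), np.float64(3.4)], [0, np.float64(-6.3), np.float64(4.0)], [0, np.float64(-5.9), np.float64(4.5)], [0, np.float64(-5.5), np.float64(5.0)], [0, np.float64(-5.0), np.float64(5.5)], [0, np.float64(-4.5), np.float64(5.9)], [0, np.float64(-4.0), np.float64(6.3)], [0, np.float64(-3.4), np.float64(6.6)], [0, np.float64(-2.8), np.float64(6.9)], [0, np.float64(-2.2), np.float64(7.1)], [0, np.float64(-1.6), np.float64(7.2)], [0, np.float64(-1.0), np.float64(7.4)], [0, np.float64(-0.3), np.float64(7.4)], [0, np.float64(0.3), np.float64(7.4)], [0, np.float64(1.0), np.float64(7.4)], [0, np.float64(1.6), np.float64(7.2)], [0, np.float64(2.2), np.float64(7.1)], [0, np.float64(2.8), np.float64(6.9)], [0, np.float64(3.4), np.float64(6.6)], [0, np.float64(4.0), np.float64(6.3)]]
```

```bash
python3 -m jog '{"grip":[1,1,1,1,1,1],"translation":[[0,-4.5,-5.9],[0,-5.0,-5.5],[0,-5.5,-5.0],[0,-5.9,-4.5],[0,-6.3,-4.0],[0,0,0]],"turn":[[0,0,0],[0,0,0],[0,0,0],[0,0,0],[0,0,0],[0,0,0]]}' 25
```

```text
time: 4.7
tool_pos: [0.5512, 0.0027, 0.3248]
tcp_rot: [[0.897, 0.442, -0.003], [0.442, -0.897, 0.002], [-0.002, -0.003, -1.0]]
wrist_force: [-0.4, 4.9, -11.1]
opening: 0.109
grip_force: 25.5
```

```bash
python3 -m jog '{"grip":[1,1,1,1,1,1,1,1],"translation":[[0,-6.6,-3.4],[0,-6.9,-2.8],[0,-7.1,-2.2],[0,-7.2,-1.6],[0,-7.4,-1.0],[0,-7.4,-0.3],[0,0,0],[0,0,0]],"turn":[[0,0,0],[0,0,0],[0,0,0],[0,0,0],[0,0,0],[0,0,0],[0,0,0],[0,0,0]]}' 30
python3 - <<'E'
from h import *
W=cloud(ctrl.capture("top")).reshape(-1,3)
c=np.array([.422,-.018]);R=np.array([[.8975,.441],[-.441,.8975]])
J=(W[:,:2]-c)@R.T*1000
m=(abs(J[:,0]-112)<60)&(abs(J[:,1])<100)&(W[:,2]>.13)&(W[:,2]<.22)
print(m.sum()); c=ctrl.capture("scene"); cv2.imwrite("pics/s2.png",c["color"][100:260,280:480].repeat(3,0).repeat(3,1))
s=ctrl.sense(); print(s["tool_pos"],s["wrist_force"])
print("tcp jig",R@(s["tool_pos"][:2]-np.array([.422,-.018])))
E
```

```text
time: 5.37
tool_pos: [0.5326, 0.0392, 0.3371]
tcp_rot: [[0.897, 0.441, -0.003], [0.441, -0.897, -0.001], [-0.003, -0.0, -1.0]]
wrist_force: [-4.0, -2.8, -9.7]
opening: 0.119
grip_force: 30.6
0
[0.53262239 0.03911593 0.33710159] [ -4.32626353  -2.74723001 -10.00242486]
tcp jig [0.12447172 0.00247708]
```

View pics/s2.png

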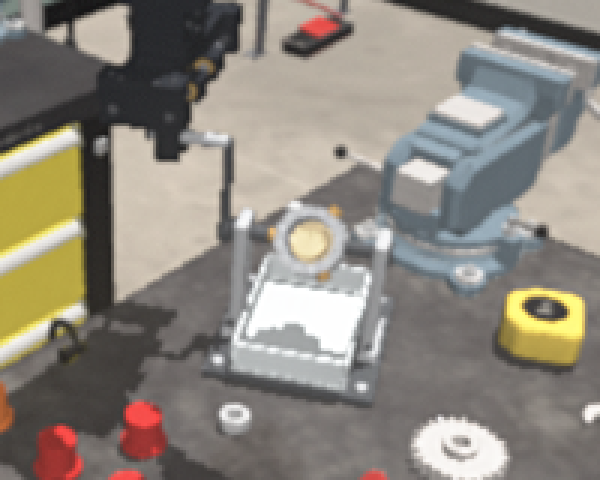

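```bash
python3 -m jog '{"grip":[1,1,1,1,1,1,1,1,1,1,1,1,1,1],"translation":[[0,-7.4,0.3],[0,-7.4,1.0],[0,-7.2,1.6],[0,-7.1,2.2],[0,-6.9,2.8],[0,-6.6,3.4],[0,-6.3,4.0],[0,-5.9,4.5],[0,-5.5,5.0],[0,-5.0,5.5],[0,-4.5,5.9],[0,-4.0,6.3],[0,-3.4,6.6],[0,0,0]],"turn":[[0,0,0],[0,0,0],[0,0,0],[0,0,0],[0,0,0],[0,0,0],[0,0,0],[0,0,0],[0,0,0],[0,0,0],[0,0,0],[0,0,0],[0,0,0],[0,0,0]]}' 30
```

```text
time: 6.63
tool_pos: [0.4993, 0.1075, 0.289]
tcp_rot: [[0.897, 0.442, -0.001], [0.442, -0.897, -0.004], [-0.002, 0.004, -1.0]]
wrist_force: [-3.9, -9.9, -3.4]
opening: 0.113
grip_force: 30.1
```

```bash
python3 -m jog '{"grip":[1,1,1,1,1,1,1,1,1,1,1,1,1,1],"translation":[[0,-2.8,6.9],[0,-2.2,7.1],[0,-1.6,7.2],[0,-1.0,7.4],[0,-0.3,7.4],[0,0.3,7.4],[0,1.0,7.4],[0,1.6,7.2],[0,2.2,7.1],[0,2.8,6.9],[0,3.4,6.6],[0,4.0,6.3],[0,0,0],[0,0,0]],"turn":[[0,0,0],[0,0,0],[0,0,0],[0,0,0],[0,0,0],[0,0,0],[0,0,0],[0,0,0],[0,0,0],[0,0,0],[0,0,0],[0,0,0],[0,0,0],[0,0,0]]}' 30
```

```text
time: 7.8
tool_pos: [0.5012, 0.1041, 0.2028]
tcp_rot: [[0.898, 0.439, -0.006], [0.439, -0.898, 0.004], [-0.003, -0.007, -1.0]]
wrist_force: [-8.0, 11.7, -9.3]
opening: 0.097
grip_force: 30.4
```

```bash
python3 -m jog '{"grip":[1,1,1],"translation":[[0,1.5,2.5],[0,1.2,2],[0,0,0]],"turn":[[0,0,0],[0,0,0],[0,0,0]]}' 30
python3 - <<'E'
from h import *
c=ctrl.capture("scene"); cv2.imwrite("pics/s3.png",c["color"][100:260,280:480].repeat(3,0).repeat(3,1))
s=ctrl.sense(); print(s["tool_pos"],s["wrist_force"])
E
```

```text
time: 8.05
tool_pos: [0.5023, 0.1019, 0.1983]
tcp_rot: [[0.898, 0.439, -0.006], [0.439, -0.898, 0.005], [-0.003, -0.007, -1.0]]
wrist_force: [-8.5, 12.8, -9.8]
opening: 0.095
grip_force: 30.5
[0.50226636 0.10192465 0.19834007] [-8.09833223 13.20968486 -9.91225081]
```

View pics/s3.png

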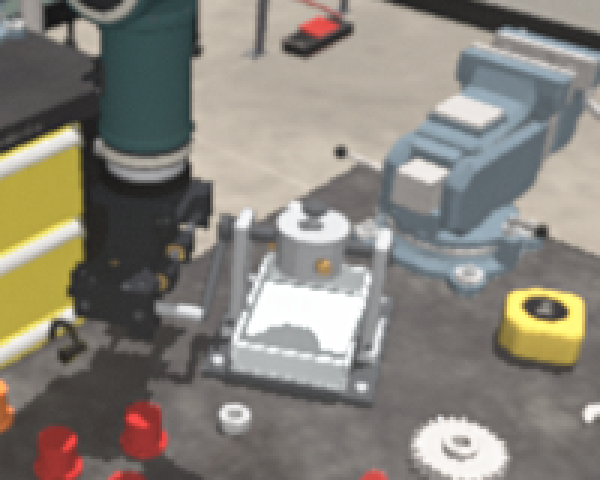

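```bash
python3 -m jog '{"grip":[1,1,1],"translation":[[0,1.7,2.5],[0,1.7,2.5],[0,0,0]],"turn":[[0,0,0],[0,0,0],[0,0,0]]}' 30
python3 - <<'E'
from h import *
c=ctrl.capture("scene"); W=cloud(c)
c2=ctrl.capture("top"); W2=cloud(c2)
C=np.array([.422,-.018]);R=np.array([[.8975,.441],[-.441,.8975]])
for w in(W,W2):
    w=w.reshape(-1,3);J=(w[:,:2]-C)@R.T*1000
    m=(np.hypot(J[:,0],J[:,1])<29)&(w[:,2]>.11)&(w[:,2]<.131); P=np.c_[J[m],w[m,2]*1000]
    A=np.c_[P[:,:2],np.ones(len(P))]; 
    k=np.ones(len(P),bool)
    for _ in range(8):
        f=np.linalg.lstsq(A[k],P[k,2],rcond=None)[0]; k=abs(A@f-P[:,2])<2.5
    print("floor plane",len(P),k.sum(),f,"tilt deg y",np.degrees(np.arctan(f[1])))
    m=(np.hypot(J[:,0],J[:,1])<14)&(w[:,2]>.134); print("button",m.sum(),J[m].mean(0) if m.any() else "",np.median(w[m,2]) if m.any() else "")
    m=(J[:,0]>76)&(J[:,0]<112)&(J[:,1]>40)&(J[:,1]<100)&(w[:,2]>.03)&(w[:,2]<.09); print("bar",m.sum(),np.median(J[m],0), np.percentile(w[m,2],[50,90]) if m.any() else "")
E
```

```text
time: 8.35
tool_pos: [0.5036, 0.1, 0.1952]
tcp_rot: [[0.899, 0.438, -0.008], [0.438, -0.899, 0.007], [-0.004, -0.01, -1.0]]
wrist_force: [-16.5, 18.7, 6.9]
opening: 0.094
grip_force: 30.0
floor plane 223 176 [ 8.63311325e-04 -2.89698466e-03  1.24169502e+02] tilt deg y -0.16598453002217525
button 46 [-1.7856715   2.53417264] 0.1418415337289976
bar 71 [90.91448481 75.3518435 ] [0.06167832 0.06845901]
floor plane 0 0 [0. 0. 0.] tilt deg y 0.0
button 0  
bar 0 [nan nan]
  return _methods._mean(a, axis=axis, dtype=dtype,
  ret = um.true_divide(
```

```bash
python3 -m jog '{"grip":[0.3,0,-0.3,-0.3,-0.3,-0.3,-0.3,-0.3,-0.3,-0.3,-0.3],"translation":[[0,0,0],[0,0,0],[0,0,0],[0,0,-5],[0,0,-15],[0,0,-30],[0,0,-35],[0,0,-35],[0,0,-35],[0,0,-25],[0,0,0]],"turn":[[0,0,0],[0,0,0],[0,0,0],[0,0,0],[0,0,0],[0,0,0],[0,0,0],[0,0,0],[0,0,0],[0,0,0],[0,0,0]]}' 30
python3 - <<'E'
from h import *
C=np.array([.422,-.018]);R=np.array([[.8975,.441],[-.441,.8975]])
for n in("scene","wrist","top"):
    c=ctrl.capture(n); w=cloud(c).reshape(-1,3);J=(w[:,:2]-C)@R.T*1000
    m=(np.hypot(J[:,0],J[:,1])<29)&(w[:,2]>.11)&(w[:,2]<.131); P=np.c_[J[m],w[m,2]*1000]
    if m.sum()>20:
        A=np.c_[P[:,:2],np.ones(len(P))]; k=np.ones(len(P),bool)
        for _ in range(8):
            f=np.linalg.lstsq(A[k],P[k,2],rcond=None)[0]; k=abs(A@f-P[:,2])<2.5
        print(n,"floor",k.sum(),np.round(f,4))
    m=(np.hypot(J[:,0],J[:,1])<18)&(w[:,2]>.136)&(w[:,2]<.15)
    if m.any(): print(n,"button",m.sum(),w[m].mean(0),cv2.minEnclosingCircle((w[m,:2]*1000).astype(np.float32)),np.median(w[m,2]))
    m=(J[:,0]>80)&(J[:,0]<145)&(J[:,1]>40)&(J[:,1]<100)&(w[:,2]>.03)&(w[:,2]<.09)
    if m.any(): print(n,"bar",m.sum(),np.median(J[m],0),np.percentile(w[m,2],[50,90]))
    for r in ctrl.boxes_of(c,"button_face")[:1]:
        p=r["position"]; s=ray(p,c); print(n,p,r["conf"])
    if n=="wrist": cv2.imwrite("pics/w4.png",c["color"])
s=ctrl.sense();print(s["time"],s["tool_pos"],s["wrist_force"])
E
```

```text
time: 9.37
tool_pos: [0.5088, 0.0965, 0.383]
tcp_rot: [[0.898, 0.44, 0.016], [0.44, -0.898, 0.002], [0.016, 0.005, -1.0]]
wrist_force: [0.1, 0.1, 0.4]
opening: 0.646
grip_force: 0.0
scene floor 174 [-3.700000e-03  9.500000e-03  1.240177e+02]
scene button 49 [ 0.41857437 -0.01636106  0.14122596] ((420.77178955078125, -18.746320724487305), 13.36824893951416) 0.14171647877695806
scene bar 114 [113.30207722  75.38649227] [0.06081308 0.06358185]
wrist floor 1335 [6.600000e-03 9.000000e-04 1.229092e+02]
wrist button 465 [ 0.42225779 -0.01619134  0.14027923] ((419.9795227050781, -18.37984275817871), 11.9487886428833) 0.1406151495161753
wrist bar 774 [114.9549122   73.24241087] [0.06107709 0.0625381 ]
wrist [402.7, 359.1] 0.78
top bar 24 [98.5150661  67.50990085] [0.0599678  0.06172798]
9.6667 [0.50523404 0.09617738 0.37183004] [0.06523001 0.11362084 0.40064327]
```

```bash
python3 -m jog '{"grip":[1,1,1,1,1,1,1,1,1,1,1,1],"translation":[[-31.6,16.4,0],[-31.6,16.4,0],[-31.6,16.4,0],[-31.6,16.4,0],[0,0,0],[0,0,0],[0,0,0],[0,0,0],[0,0,0],[0,0,0],[0,0,0],[0,0,0]],"turn":[[0,0,0],[0,0,0],[0,0,0],[0,0,0],[0,0,0],[0,0,0],[0,0,0],[0,0,0],[0,0,0],[0,0,0],[0,0,0],[0,0,0]]}' 30
```

```text
time: 10.67
tool_pos: [0.4215, -0.0178, 0.3733]
tcp_rot: [[0.897, 0.442, -0.0], [0.442, -0.897, 0.0], [-0.0, -0.0, -1.0]]
wrist_force: [1.1, -0.2, 0.2]
opening: 0.003
grip_force: 0.0
```

```bash
python3 -m jog '{"grip":[1,1,1,1,1,1,1,1,1,1,1],"translation":[[0,0,20],[0,0,20],[0,0,16],[0,0,5],[0,0,3],[0,0,3],[0,0,3],[0,0,2],[0,0,2],[0,0,2],[0,0,0]],"turn":[[0,0,0],[0,0,0],[0,0,0],[0,0,0],[0,0,0],[0,0,0],[0,0,0],[0,0,0],[0,0,0],[0,0,0],[0,0,0]]}' 30
```

```text
time: 11.58
tool_pos: [0.4218, -0.0182, 0.2981]
tcp_rot: [[0.898, 0.441, 0.002], [0.441, -0.898, -0.0], [0.002, 0.001, -1.0]]
wrist_force: [-1.3, 1.1, 2.7]
opening: 0.005
grip_force: 1.5
```

```bash
python3 -m jog '{"grip":[1,1,1,1,1],"translation":[[0,0,2],[0,0,1],[0,0,1],[0,0,0.7],[0,0,0]],"turn":[[0,0,0],[0,0,0],[0,0,0],[0,0,0],[0,0,0]]}' 30
```

```text
time: 12.0
tool_pos: [0.4221, -0.0183, 0.2952]
tcp_rot: [[0.898, 0.441, 0.002], [0.441, -0.898, -0.0], [0.001, 0.001, -1.0]]
wrist_force: [-6.5, 0.7, 18.2]
opening: 0.004
grip_force: 8.8
```

```bash
python3 -m jog '{"grip":[1,1,1,1,1,1,1,1,1],"translation":[[0,0,-5],[0,0,-10],[0,0,-20],[0,0,-35],[0,0,-35],[36,-20,0],[36,-20,0],[36,-20,0],[0,0,0]],"turn":[[0,0,0],[0,0,0],[0,0,0],[0,0,0],[0,0,0],[0,0,0],[0,0,0],[0,0,0],[0,0,0]]}' 30
python3 - <<'E'
from h import *
C=np.array([.422,-.018]);R=np.array([[.8975,.441],[-.441,.8975]])
out=[]
for n in("scene","top"):
    c=ctrl.capture(n); W=cloud(c); w=W.reshape(-1,3);J=(w[:,:2]-C)@R.T*1000
    m=(np.hypot(J[:,0],J[:,1])<18)&(w[:,2]>.133)&(w[:,2]<.15)
    if m.any(): print(n,"button",m.sum(),np.median(w[m,2]))
    m=(J[:,0]>80)&(J[:,0]<145)&(J[:,1]>40)&(J[:,1]<100)&(w[:,2]>.03)&(w[:,2]<.09)
    if m.any(): print(n,"bar",m.sum(),np.median(J[m],0),np.percentile(w[m,2],[50,90]))
    m=(abs(J[:,0])<44)&(abs(J[:,1])<69)&(w[:,2]>.018)&(w[:,2]<.075)
    if m.any(): print(n,"in tray",m.sum(),np.median(J[m],0),np.percentile(w[m,2],[10,50,95]))
    for t in("bushing","nut","bolt","block"):
        for r in ctrl.boxes_of(c,t)[:5]: p=r["position"]; print(n,t,np.round(p),round(r["conf"],2),np.round(W[int(p[1]),int(p[0])],3))
    out.append(cv2.resize(c["color"][90:270,270:490] if n=="scene" else c["color"][150:310,300:480],(400,400),interpolation=cv2.INTER_CUBIC))
cv2.imwrite("pics/f5.png",np.hstack(out))
print(ctrl.sense()["time"])
E
```

```text
time: 12.75
tool_pos: [0.4945, 0.0872, 0.3981]
tcp_rot: [[0.896, 0.444, 0.003], [0.444, -0.896, 0.003], [0.004, -0.001, -1.0]]
wrist_force: [0.2, 0.8, 0.1]
opening: 0.008
grip_force: 0.0
scene button 48 0.1414721934959404
scene bar 112 [112.07181596  75.77602587] [0.06095845 0.06372215]
scene in tray 178 [5.74911291 6.74091236] [0.02363302 0.04256524 0.04517974]
scene bushing [328. 244.] 0.62 [0.412 0.193 0.028]
scene bushing [322. 271.] 0.6 [0.367 0.262 0.017]
scene bushing [296. 253.] 0.55 [0.445 0.266 0.022]
scene bushing [376. 201.] 0.53 [ 0.426 -0.001  0.046]
scene bushing [278. 236.] 0.53 [0.521 0.258 0.026]
scene nut [356. 238.] 0.67 [0.392 0.118 0.013]
scene nut [378. 182.] 0.5 [0.418 0.009 0.114]
scene bolt [383. 172.] 0.73 [ 0.417 -0.011  0.136]
scene block [271. 284.] 0.92 [0.407 0.37  0.028]
top button 5 0.1399924339777855
top in tray 23 [43.43956458 35.24230102] [0.02010479 0.02993558 0.0383536 ]
top bushing [268. 193.] 0.77 [0.53  0.251 0.03 ]
top bushing [326. 262.] 0.74 [ 0.399  0.115 -0.002]
top bushing [299. 246.] 0.64 [0.422 0.174 0.03 ]
top bushing [263. 266.] 0.62 [0.376 0.245 0.031]
top bushing [265. 232.] 0.59 [0.445 0.248 0.034]
top nut [323. 264.] 0.49 [0.393 0.12  0.012]
top block [206. 241.] 0.85 [0.417 0.369 0.026]
13.25
```

View pics/f5.png

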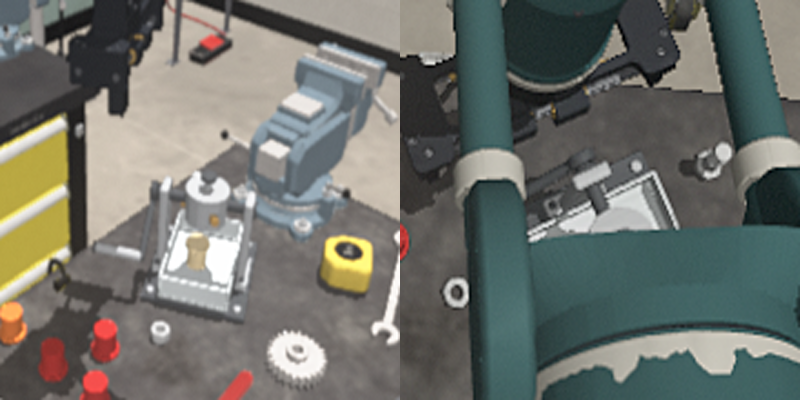

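```bash
python3 -m jog '{"grip":[1,1,1,1,1,1],"translation":[[0,0,-20],[0,0,-20],[0,0,0],[0,0,0],[0,0,0],[0,0,0]],"turn":[[0,0,0],[0,0,0],[0,0,0],[0,0,0],[0,0,0],[0,0,0]]}'
python3 - <<'E'
from h import *
C=np.array([.422,-.018]);R=np.array([[.8975,.441],[-.441,.8975]])
c=ctrl.capture("scene"); w=cloud(c).reshape(-1,3);J=(w[:,:2]-C)@R.T*1000
m=(abs(J[:,0])<44)&(abs(J[:,1])<69)&(w[:,2]>.018)&(w[:,2]<.075)
z=np.percentile(w[m,2],[10,50,95]); print(m.sum(),np.median(J[m],0),z)
b=(np.hypot(J[:,0],J[:,1])<18)&(w[:,2]>.133)&(w[:,2]<.15); bz=np.median(w[b,2]); print(bz)
if abs(np.median(J[m],0)-[5.75,6.74]).max()<3 and bz>.139: print(ctrl.close_job())
E
```

```text
time: 13.75
tool_pos: [0.4912, 0.083, 0.4364]
tcp_rot: [[0.898, 0.441, -0.002], [0.441, -0.898, -0.0], [-0.002, -0.001, -1.0]]
wrist_force: [-0.6, -0.6, -0.1]
opening: 0.005
grip_force: 0.0
178 [6.48441478 6.46864759] [0.02254713 0.04235217 0.04555364]
0.14131439771344936
the job is handed in; nothing more can be done
None
```

The pocket is turned over to its stop, the bushing lies at rest in the tray, the button is sprung back out, the nut, bolt and block look undisturbed, and the job was handed in at about 14 s.

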